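Bolt the stock chest shut

TASK

Bolt the lid of the wooden stock chest: push the brass ball knob of the barrel bolt along its slot, towards the keeper on the chest's front strip, until the rod is fully home, then push the knob over sideways and down into the notch as far as it goes. Use the fingertips only: the lid stays shut throughout, and the tin, the ring cone and the tools round about stay where they are. Finish with the hand clear of everything.

Things in the scene. Friction and masses are not known exactly. Their poses are not given: they have to be found in the camera images.
- chest: brown wooden chest, fixed, 240 (x) by 320 (y) by 110 mm tall; origin under its centre, z up, front to its own -x. Flat top at z = 110 mm: a fixed strip 68 mm deep along the front, behind it the paler lid, hinged along the back edge. A steel barrel bolt lies on the top along the line y = 0. Nothing else stands on the top within 90 mm of that line
- notch (a point): the point on the bolt's axis at the slot's corner: chest frame (0, 0, 126) mm. The bolt's tube, 24 mm across, runs along the chest's x from 40 mm before to 82 mm behind it; its top is 12 mm over the axis. The L-shaped slot: along the tube's top from 60 mm behind this point to 5 mm before it, and here a notch 12.5 mm long that goes round to the chest's +y side
- keeper (a point): the centre of the steel keeper on the front strip, on the bolt's axis, 74 mm before the corner of the slot: an arch 28 mm wide, 22 mm long, its top 12.5 mm over the axis. The 13 mm rod slides out of the tube towards the chest's -x and through it
- ball (a point): centre of the knob's brass ball, 18 mm across, on a 7 mm stem that sticks out of the rod through the slot; 34 mm from the bolt's axis. Upright it is 50 mm above the chest's top; fully over it lies 33 mm to the chest's +y side of the bolt's line and 25 mm above the top. In the chest's frame its x is 45 mm minus bolt
- bolt (a joint): travel of the rod towards the keeper in m (the chest's -x): 0 fully drawn back, 0.045 fully home against a firm stop; it starts between 0 and 0.012. It stays where it is left; sliding takes about 2 to 4 N
- knob (a joint): turn of the knob about the bolt's axis in rad: 0 upright, growing as the ball goes over to the chest's +y side, 1.30 fully over against a firm stop; up to 0.3 rad of play in the straight slot. It turns over only with bolt above about 0.041, and in the notch the bolt cannot slide back. It stays where it is left; turning takes about 1 to 2 N at the ball
- lid (a joint): opening of the lid in rad: 0 shut (as at the start), growing as its front edge rises
- polish_tin: a small red tin of polish, 48 mm across, 22 mm tall, loose on the -y side of the chest's lid; origin under its centre
- ring_cone: a white porcelain ring cone, 38 mm foot, 46 mm tall, loose on the +y side of the chest's lid; origin under its centre
- pickle_jar: a black jar with a blue screw cap, 72 mm across, 105 mm tall, loose on the bench; origin under its centre
- clay_pot: an empty terracotta pot, 90 mm across the rim, 75 mm tall, loose on the bench; origin under its centre
- hammer: a hammer with a wooden handle, 230 mm long, lying on the bench, head to its +x; origin at mid-length on the bench
- pliers: red-handled flat-nose pliers, 150 mm long, lying on the bench, jaws to their +x; origin at mid-length on the bench
- flat_file: a flat file with a wooden handle, 235 mm long, lying on the bench, blade to its +x; origin near mid-length on the bench

How it is judged:
By the outcome, as a careful person would: the job done as asked, in the order asked, and still so for the second after the job is handed in, with the robot touching nothing.
It also fails if it takes over 45 s, if anything falls off the work surface, if the arm or the gripper's body presses on something with over 40 N, if the wrist force passes 120 N, or if a joint passes its speed limit or range.

ROBOT

A 6-joint arm with a two-finger parallel gripper is mounted at the origin on the work surface. World frame = base frame: x ahead of the robot, y to its left, z up, the work surface at z = 0. Lengths are in m, angles in rad, forces in N, time in s.
With the tool pointing down it reaches from about 0.35 to 0.975 m from the base axis. Payload 4.9 kg.
Tool frame: the origin (TCP) lies midway between the tips of the shut fingers; the grasp point (between the pads) lies 19 mm behind it; z points along the fingers, y is the line along which they close (so a half turn about z gives the same grasp; the last joint's range is limited). The gripper opens to 85 mm and grips with 20 to 120 N. Pads are 22 mm wide; open, the fingers measure 114 mm over their backs; the gripper's body (76 mm by 85 mm) begins 54 mm behind the grasp point. The pads swing forward as they close: fully open they stand 13 mm farther back than shut.
Start: joints at [-1.286, 0.053, 1.613, -0, 1.476, -0.119], TCP at [0.246, -0.575, 0.231] pointing down, gripper open.
Joint ranges: [-3.01, 3.01], [-1.01, 2.22], [0.06, 2.58], [-1.02, 4.17], [0.09, 2.62], [-3.14, 3.14]. Speed limits (rad/s): [2.57, 2.57, 3.14, 3.14, 3.14, 3.14].

INTERFACE

Orientations are given as a unit quaternion [w, x, y, z].
In Python, from plant import state, grab_frame, job_done, cut_out, place_of gives the robot as it stands.
- The arm moves only by the tool jog_arm, never from a script. Its argument "motion" is text: rows parted by semicolons, each of 7 numbers parted by spaces: the opening in per cent of the stroke, from 0 (shut) to 100 (fully open), then the shift along the tool's x, y, z as a fraction of full scale, then the turn, a rotation vector about the tool's x, y, z as a fraction of full scale. A call has exactly 5 rows; each row is the pose to reach, as a shift and turn from the pose commanded when the call began, along the tool's axes at that moment; what a row does not reach only later rows make up. Full scale, the value 1, is 50 cm for a shift and 1.5 rad for a turn. A row lasts 1/8 s, in which the tool goes at most 62.5 mm and 10.7 degrees, less where a joint would pass 70% of its speed; a pose out of reach is approached as far as the arm can. A call with a number of a shift or a turn outside -1 to 1 is refused whole. A call with a gripper value outside its range is refused whole. The fingers move at their own pace and stop on an object; the grip force is fixed at half the most. Time passes only in rows, so rows that repeat a pose let the fingers close, or fill a call up. It gives the time, the measured TCP pose, the force, the opening and the grip force at its end, in the units of the state.
- state(): the state, without advancing time (a new reading comes with each control period).
- grab_frame(name): name is "scene" or "side" or "wrist"; returns a dict with "color" (420x560x3 uint8, red, green, blue), "range_z" (420x560 float32, m along the optical axis (not along the pixel's ray), 0 where there is no reading), "intrinsics" (3x3 intrinsics, pixels), "world_from_camera" (4x4, takes a point from camera to world coordinates). Camera axes: x right, y up, looking along -z (the intrinsics and any distortion apply to the point x, -y, -z); pixel columns grow to the right and rows downward; lengths in m; the calibration is good to about 2 mm. A picture is of the moment at which its call begins.
- job_done(): hands the job in; it is judged then, once.
Trained networks look in the newest picture that a camera, given by its name, has taken for a name from the list of things; names that differ only in an ending like _2 or _b are one class to them, and where a whole thing is asked for, a point or a joint stands for the part that bears it (a point fixed in the world has none). Each returns a list of dicts, best first, with "p" (0 to 1); they miss things now and then, are a little off and sometimes report something else, mostly with a low value. They report only what shows in the picture. A call takes as long as a camera call.
- cut_out(camera, thing): "pixels" (420x560 bool, what is visible of it).
- place_of(camera, thing): "at" ([x, y, z] in m, in world coordinates, good to about 4 mm: a listed point, or the origin of a listed thing).
The state is a dict: "time": time; "joint_pos": joint angles; "joint_vel": joint speeds; "joint_efforts": joint torques, N m; "tool_pos": TCP position; "tool_rot": TCP orientation; "contact_force": force on the tool from outside, world axes, zero at the start; "ft_torque": the same for the moment, N m; "gripper_width": opening from 0.0 (shut) to 1.0 (fully open); "grasp_force": force on a finger pad.
Only numpy, scipy, OpenCV 4.12 (cv2) and the standard library are available. Lean on these libraries where they do the work, as an engineer would, in place of code of your own. Each camera call takes 0.05 s, during which the arm holds its last target. There are 200 camera calls.

## Working session

There is one attempt and no reset: what is moved stays moved. The work goes in short steps, Python scripts to look and compute and a tool call to move; the robot and the scene stay as the last step left them, time stands still between calls to the robot, and variables do not carry over. Pictures are saved under pics/ and viewed, at most 10 in all, crops included, and the job is handed in when it is done.

Besides the shell and the picture viewer there is one more tool, called after ">>>" by a JSON object that holds its "api" and its "payload". jog_arm: Moves the arm, as the interface text tells. Shift numbers are shares of 50 cm and turn numbers shares of 1.5 rad, none past 1 either way. Its arguments: {"type":"object","properties":{"motion":{"type":"string"}},"required":["motion"]}

```bash
mkdir -p pics; ls; python3 - <<'E'
from plant import *
import cv2,numpy as np
s=state();print(s['time'],s['tool_pos'],s['tool_rot'],s['gripper_width'])
ims=[]
for c in ('scene','side'):
    f=grab_frame(c);ims.append(f['color'])
    for t in ('chest','notch','keeper','ball','polish_tin','ring_cone','pickle_jar','clay_pot'):
        print(c,t,[(np.round(r['at'],4).tolist(),round(float(r['p']),2)) for r in place_of(c,t)[:2]])
cv2.imwrite('pics/a.png',cv2.resize(np.vstack(ims)[...,::-1],None,fx=.7,fy=.7,interpolation=cv2.INTER_AREA))
E
```

```text
pics
0.0 [ 0.24538737 -0.57411641  0.23004045] [-1.05843927e-03  9.79690724e-01  2.00511742e-01 -7.96476902e-05] 0.9999746253711982
scene chest [([0.5563, 0.085, 0.0005], 0.84), ([0.5526, 0.0806, 0.1265], 0.69)]
scene notch [([0.5496, 0.0861, 0.1279], 0.89)]
scene keeper [([0.4891, 0.0527, 0.1297], 0.8)]
scene ball [([0.5922, 0.1004, 0.1596], 0.64)]
scene polish_tin [([0.6396, -0.0078, 0.1121], 0.6)]
scene ring_cone [([0.5276, 0.2167, 0.1092], 0.58)]
scene pickle_jar [([0.3961, -0.3973, -0.0006], 0.75)]
scene clay_pot [([0.6559, 0.3841, 0.001], 0.85)]
side chest [([0.5527, 0.0901, -0.0032], 0.83)]
side notch [([0.5503, 0.0881, 0.1263], 0.73)]
side keeper [([0.4814, 0.0516, 0.1257], 0.63)]
side ball [([0.6367, -0.0113, 0.1084], 0.58), ([0.5855, 0.1004, 0.1587], 0.39)]
side polish_tin [([0.6337, -0.0094, 0.1094], 0.63)]
side ring_cone [([0.5237, 0.2185, 0.11], 0.53)]
side pickle_jar []
side clay_pot [([0.653, 0.3798, -0.0004], 0.66)]
```

View pics/a.png

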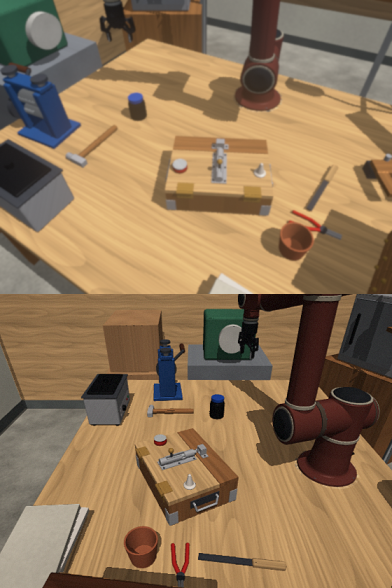

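```bash
cat >h.py <<'E'
from plant import *
import cv2,numpy as np
def cloud(c):
    f=grab_frame(c);d=f['range_z'];K=f['intrinsics'];v,u=np.indices(d.shape)
    p=np.stack([(u-K[0,2])/K[0,0]*d,-(v-K[1,2])/K[1,1]*d,-d],-1)
    T=f['world_from_camera'];return f,p@T[:3,:3].T+T[:3,3],d>0
E
python3 - <<'E'
from h import *
for c in ('scene','side'):
    f,P,ok=cloud(c)
    near=ok&(np.hypot(P[...,0]-.553,P[...,1]-.087)<.22)
    t=near&(abs(P[...,2]-.11)<.006)
    m=cv2.minAreaRect((P[t][:,:2]*1000).astype(np.float32));print(c,t.sum(),m,np.median(P[t][:,2]))
    r=near&(np.hypot(P[...,0]-.54,P[...,1]-.08)<.13)
    q=P[r&(P[...,2]>.130)&(P[...,2]<.142)]
    q=q[np.abs((q[:,:2]-[.55,.087])@[-.47,.88])<.03]
    l=cv2.fitLine((q[:,:2]*1000).astype(np.float32),cv2.DIST_HUBER,0,.01,.01).ravel();print('line',len(q),l,np.degrees(np.arctan2(l[1],l[0])),q[:,2].max())
    a=np.arctan2(l[1],l[0]);s=(q[:,:2]-m[0]/np.array(1000.) if 0 else q[:,:2]-np.array(m[0])/1000)@[np.cos(a),np.sin(a)];print('along',np.percentile(s,[0,2,98,100]))
    b=P[r&(P[...,2]>.147)];b=b[np.hypot(*(b[:,:2]-[.588,.105]).T)<.04]
    print('ball',len(b),b.mean(0) if len(b) else 0,b.max(0) if len(b) else 0)
E
```

```text
scene 10489 ((556.379638671875, 90.20654296875), (253.09922790527344, 320.7377624511719), 26.565874099731445) 0.1087725169654652
line 419 [8.9261931e-01 4.5081127e-01 5.5806061e+02 9.0698624e+01] 26.795746 0.14014575673091234
along [-0.09098687 -0.08669426  0.07809532  0.07967454]
ball 57 [0.59283142 0.10759132 0.16270903] [0.59867182 0.11475357 0.16806435]
side 7931 ((558.0543212890625, 89.79861450195312), (250.90464782714844, 323.7927551269531), 26.642114639282227) 0.11040688115297481
line 468 [8.8952696e-01 4.5688272e-01 5.5986078e+02 9.6194366e+01] 27.186138 0.1418583213171345
along [-0.08947936 -0.08648827  0.07676324  0.07820557]
ball 52 [0.59080418 0.11033813 0.16346706] [0.5980046  0.11683111 0.16970093]
```

```bash
cat >>h.py <<'E'
from scipy.spatial.transform import Rotation as Ro
A=np.radians(26.8);C0=np.array([.553,.0885,0]);RC=Ro.from_euler('z',A).as_matrix()
def tool():
    s=state();q=s['tool_rot'];return np.array(s['tool_pos']),Ro.from_quat([q[1],q[2],q[3],q[0]]).as_matrix(),s
RT=RC@np.array([[0,1,0],[1,0,0],[0,0,-1.]])   # tool x=chest y, tool y=chest x, z down
def rel(chest_mm):
    p,R,s=tool();w=C0+RC@(np.array(chest_mm)/1000)
    sh=R.T@(w-p)/.5; tu=Ro.from_matrix(R.T@RT).as_rotvec()/1.5
    print('to',chest_mm,'world',w.round(4),'shift',sh.round(4),'turn',tu.round(4))
def where():
    p,R,s=tool();print('t',s['time'],'chest mm',(RC.T@(p-C0)*1000).round(1),'F chest',(RC.T@np.array(s['contact_force'])).round(1),'j',np.round(s['joint_pos'],2))
E
python3 -c "
from h import *
where();rel([90,0,250])"
```

```text
t 1.0 chest mm [-573.5 -453.4  231.3] F chest [0.7 2.  0.5] j [-1.29  0.05  1.61 -0.    1.48 -0.12]
to [90, 0, 250] world [0.6333 0.1291 0.25  ] shift [ 1.2662 -0.9897 -0.0374] turn [ 0.      0.     -1.0898]
```

>>> {"api": "jog_arm", "payload": {"motion": "0 0.09 -0.07 -0.04 0 0 -0.12; 0 0.18 -0.14 -0.04 0 0 -0.24; 0 0.27 -0.21 -0.04 0 0 -0.36; 0 0.36 -0.28 -0.04 0 0 -0.48; 0 0.45 -0.35 -0.04 0 0 -0.6"}}

```text
time: 1.62
tool_pos: [0.3843, -0.3238, 0.2516]
tool_rot: [0.0, 0.793, 0.609, 0.0]
contact_force: [0.3, -0.3, -0.1]
gripper_width: -0.003
grasp_force: 0.0
```

```bash
python3 -c "
from h import *
where();rel([90,0,250])"
```

```text
t 1.625 chest mm [-336.4 -291.9  251.6] F chest [ 0.1 -0.3 -0.1] j [-0.85 -0.26  1.87  0.    1.53 -0.59]
to [90, 0, 250] world [0.6333 0.1291 0.25  ] shift [1.0036 0.247  0.003 ] turn [ 4.000e-04  4.000e-04 -4.861e-01]
```

>>> {"api": "jog_arm", "payload": {"motion": "0 0.1 0.03 0 0 0 -0.1; 0 0.22 0.06 0 0 0 -0.2; 0 0.34 0.09 0 0 0 -0.3; 0 0.46 0.12 0 0 0 -0.4; 0 0.58 0.15 0 0 0 -0.486"}}

```text
time: 2.25
tool_pos: [0.5334, -0.0635, 0.2517]
tool_rot: [0.001, 0.525, 0.851, 0.0]
contact_force: [0.8, -0.5, -0.2]
gripper_width: 0.001
grasp_force: 0.0
```

```bash
python3 -c "
from h import *
where();rel([90,0,250])"
```

```text
t 2.25 chest mm [ -86.1 -126.9  251.7] F chest [ 0.5 -0.8 -0.2] j [-0.26 -0.17  1.79 -0.    1.52 -0.72]
to [90, 0, 250] world [0.6333 0.1291 0.25  ] shift [0.2542 0.3518 0.0034] turn [ 0.0005  0.0006 -0.0009]
```

>>> {"api": "jog_arm", "payload": {"motion": "0 0.065 0.09 0.003 0 0 0; 0 0.13 0.18 0.003 0 0 0; 0 0.195 0.27 0.003 0 0 0; 0 0.254 0.352 0.003 0 0 0; 0 0.254 0.352 0.003 0 0 0"}}

```text
time: 2.88
tool_pos: [0.6341, 0.1296, 0.2492]
tool_rot: [-0.0, 0.525, 0.851, 0.0]
contact_force: [-0.7, -0.9, -0.0]
gripper_width: 0.001
grasp_force: 0.0
```

```bash
python3 - <<'E'
from h import *
where()
f,P,ok=cloud('wrist');cv2.imwrite('pics/w.png',f['color'][...,::-1])
Q=(P-C0)@RC*1000
for t in ('ball','notch','keeper'):
    print(t,[((RC.T@(np.array(r['at'])-C0)*1000).round(1),round(float(r['p']),2)) for r in place_of('wrist',t)[:2]])
b=Q[ok&(Q[...,2]>148)&(Q[...,2]<175)&(abs(Q[...,1])<25)&(Q[...,0]>10)&(Q[...,0]<70)]
print(len(b),b.mean(0) if len(b) else '',b.min(0) if len(b) else '',b.max(0) if len(b) else '')
t=Q[ok&(Q[...,2]>130)&(Q[...,2]<142)&(abs(Q[...,1])<25)];print(len(t),t.mean(0),np.percentile(t,[1,99],axis=0))
E
```

```text
t 2.875 chest mm [9.090e+01 1.000e-01 2.492e+02] F chest [-1.  -0.5 -0. ] j [ 0.09  0.09  1.54  0.    1.51 -0.38]
ball [(array([ 41.2,   1.1, 161.9]), 0.56)]
notch [(array([  2.2,  -2.7, 123.4]), 0.63)]
keeper [(array([-72.6,  -4.4, 128.1]), 0.56)]
374 [ 4.03066071e+01 -9.08628180e-02  1.66248927e+02] [ 31.58946078  -9.99404098 158.51365176] [ 47.91800173   7.13217541 170.90761536]
3862 [ -3.3740395    0.40078822 135.90304722] [[-84.77545302 -13.4214414  130.21621316]
 [ 79.12005092  13.04411172 139.98616123]]
```

View pics/w.png

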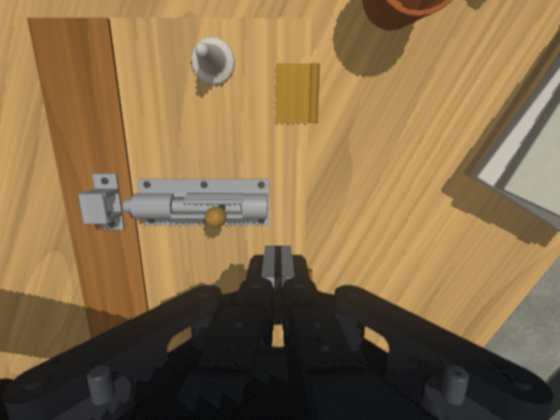

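>>> {"api": "jog_arm", "payload": {"motion": "0 -0.002 -0.02 0.1 0 0 0; 0 -0.002 -0.02 0.194 0 0 0; 0 -0.002 -0.03 0.194 0 0 0; 0 -0.002 -0.04 0.194 0 0 0; 0 -0.002 -0.05 0.194 0 0 0"}}

```text
time: 3.7
tool_pos: [0.613, 0.1143, 0.1563]
tool_rot: [0.002, 0.527, 0.85, 0.002]
contact_force: [0.8, -0.3, -0.7]
gripper_width: -0.001
grasp_force: 0.0
```

```bash
python3 -c "
from h import *
where()"
```

```text
t 3.7 chest mm [ 65.2  -4.  156.3] F chest [ 0.5 -0.6 -0.7] j [ 0.07  0.1   1.69 -0.    1.35 -0.4 ]
```

>>> {"api": "jog_arm", "payload": {"motion": "0 0 0 0 0 0 0; 0 0 -0.015 0 0 0 0; 0 0 -0.03 0 0 0 0; 0 0 -0.045 0 0 0 0; 0 0 -0.06 0 0 0 0"}}

```text
time: 4.32
tool_pos: [0.5847, 0.1011, 0.1535]
tool_rot: [0.001, 0.526, 0.85, 0.0]
contact_force: [1.9, 1.1, 3.4]
gripper_width: 0.0
grasp_force: 1.7
```

```bash
python3 -c "
from h import *
where()"
```

```text
t 4.325 chest mm [ 34.   -3.  153.5] F chest [2.2 0.1 3.4] j [ 0.05  0.04  1.76  0.    1.34 -0.42]
```

>>> {"api": "jog_arm", "payload": {"motion": "0 0.003 -0.006 0 0 0 0; 0 0.003 -0.012 0 0 0 0; 0 0.003 -0.018 0 0 0 0; 0 0.003 -0.024 0 0 0 0; 0 0.003 -0.024 0 0 0 0"}}

```text
time: 4.95
tool_pos: [0.5729, 0.0972, 0.1525]
tool_rot: [-0.0, 0.526, 0.85, -0.0]
contact_force: [1.5, 0.5, 2.2]
gripper_width: 0.001
grasp_force: 1.1
```

```bash
python3 - <<'E'
from h import *
where()
f,P,ok=cloud('side');cv2.imwrite('pics/s2.png',cv2.resize(f['color'][180:350,180:350,::-1],None,fx=3,fy=3))
E
```

```text
t 4.95 chest mm [ 21.7  -1.2 152.5] F chest [ 1.6 -0.2  2.2] j [ 0.04  0.01  1.79 -0.    1.34 -0.42]
```

View pics/s2.png

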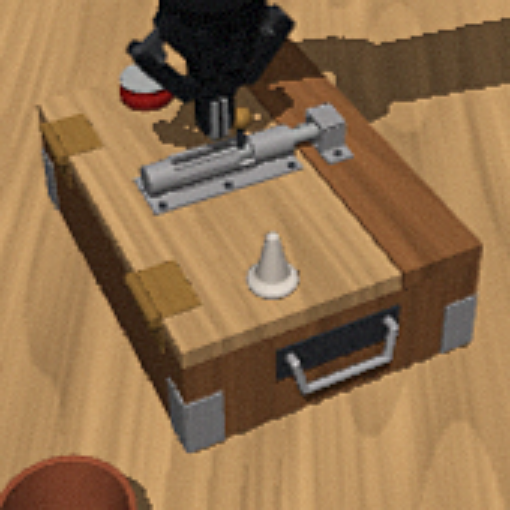

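>>> {"api": "jog_arm", "payload": {"motion": "0 0.001 -0.004 0 0 0 0; 0 0.001 -0.008 0 0 0 0; 0 0.001 -0.012 0 0 0 0; 0 0.001 -0.016 0 0 0 0; 0 0.001 -0.016 0 0 0 0"}}

```text
time: 5.62
tool_pos: [0.5697, 0.0961, 0.1539]
tool_rot: [0.004, 0.526, 0.85, 0.005]
contact_force: [15.6, 6.7, -4.1]
gripper_width: -0.001
grasp_force: 7.1
```

```bash
python3 -c "
from h import *
where()"
```

```text
t 5.625 chest mm [ 18.3  -0.8 153.9] F chest [16.9 -1.  -4.1] j [ 0.04 -0.01  1.81  0.    1.33 -0.43]
```

>>> {"api": "jog_arm", "payload": {"motion": "0 0 0.03 0 0 0 0; 0 0 0.03 -0.05 0 0 0; 0 0 0.03 -0.1 0 0 0; 0 -0.09 0.03 -0.1 0 0 0; 0 -0.1 0.03 -0.1 0 0 0"}}

```text
time: 6.25
tool_pos: [0.6016, 0.0544, 0.202]
tool_rot: [-0.001, 0.527, 0.85, -0.001]
contact_force: [-0.7, 0.0, -0.6]
gripper_width: 0.001
grasp_force: 0.0
```

```bash
python3 - <<'E'
from h import *
where()
f,P,ok=cloud('wrist');cv2.imwrite('pics/w2.png',f['color'][...,::-1])
Q=(P-C0)@RC*1000
b=Q[ok&(Q[...,2]>148)&(Q[...,2]<175)&(abs(Q[...,1])<22)&(Q[...,0]>-25)&(Q[...,0]<50)]
print(len(b),b.mean(0) if len(b) else '',b.min(0) if len(b) else '',b.max(0) if len(b) else '')
E
```

```text
t 6.25 chest mm [ 28.  -52.4 202. ] F chest [-0.6  0.3 -0.6] j [-0.03  0.02  1.69 -0.    1.43 -0.49]
664 [ -0.69859238   0.40997271 166.55929507] [ -9.72163599  -8.36835526 159.85676293] [  7.29381573   8.59183955 170.90518839]
```

View pics/w2.png

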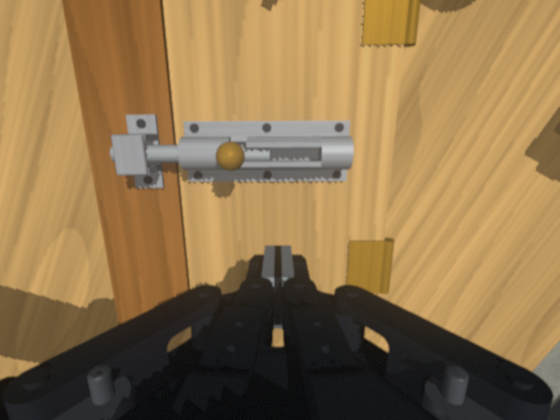

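>>> {"api": "jog_arm", "payload": {"motion": "0 0 -0.058 0 0 0 0; 0 0 -0.058 0.05 0 0 0; 0 0 -0.058 0.098 0 0 0; 0 0.02 -0.058 0.098 0 0 0; 0 0.04 -0.058 0.098 0 0 0"}}

```text
time: 6.92
tool_pos: [0.5663, 0.0622, 0.1541]
tool_rot: [-0.0, 0.526, 0.85, -0.0]
contact_force: [0.4, 0.0, 0.1]
gripper_width: -0.002
grasp_force: 0.0
```

```bash
python3 -c "
from h import *
where()"
```

```text
t 6.925 chest mm [ -0.  -29.5 154.1] F chest [ 0.4 -0.2  0.1] j [-0.02 -0.02  1.82  0.    1.34 -0.48]
```

>>> {"api": "jog_arm", "payload": {"motion": "0 0.02 0 0 0 0 0; 0 0.032 0 0 0 0 0; 0 0.044 0 0 0 0 0; 0 0.054 0 0 0 0 0; 0 0.062 0 0 0 0 0"}}

```text
time: 7.55
tool_pos: [0.5527, 0.089, 0.1537]
tool_rot: [-0.0, 0.526, 0.85, -0.0]
contact_force: [1.1, -1.0, 0.0]
gripper_width: 0.002
grasp_force: 0.4
```

```bash
python3 -c "
from h import *
where()"
```

```text
t 7.55 chest mm [ -0.    0.5 153.7] F chest [ 0.5 -1.4  0. ] j [ 0.03 -0.04  1.84 -0.    1.34 -0.44]
```

Turning at about 1.4 N, as expected. Now over and down.

>>> {"api": "jog_arm", "payload": {"motion": "0 0.01 0 0.003 0 0 0; 0 0.02 0 0.007 0 0 0; 0 0.03 0 0.011 0 0 0; 0 0.04 0 0.015 0 0 0; 0 0.05 0 0.018 0 0 0"}}

```text
time: 8.18
tool_pos: [0.5416, 0.1116, 0.1446]
tool_rot: [-0.0, 0.526, 0.85, 0.0]
contact_force: [-0.3, -0.4, 0.3]
gripper_width: 0.001
grasp_force: 0.2
```

```bash
python3 -c "
from h import *
where()"
```

```text
t 8.175 chest mm [  0.2  25.8 144.6] F chest [-0.5 -0.2  0.3] j [ 0.07 -0.05  1.86  0.    1.33 -0.39]
```

>>> {"api": "jog_arm", "payload": {"motion": "0 0.006 0 0.003 0 0 0; 0 0.01 0 0.006 0 0 0; 0 0.01 0 0.009 0 0 0; 0 0.01 0 0.012 0 0 0; 0 0.01 0 0.012 0 0 0"}}

```text
time: 8.8
tool_pos: [0.5421, 0.1158, 0.143]
tool_rot: [0.003, 0.526, 0.85, 0.002]
contact_force: [-0.8, -1.4, 13.5]
gripper_width: 0.0
grasp_force: 6.5
```

```bash
python3 -c "
from h import *
where()"
```

```text
t 8.8 chest mm [  2.6  29.3 143. ] F chest [-1.3 -0.9 13.5] j [ 0.08 -0.05  1.87 -0.    1.32 -0.39]
```

>>> {"api": "jog_arm", "payload": {"motion": "0 0 0 -0.05 0 0 0; 0 0 0 -0.15 0 0 0; 0 -0.04 0 -0.25 0 0 0; 0 -0.14 0 -0.3 0 0 0; 0 -0.24 0 -0.3 0 0 0"}}

```text
time: 9.43
tool_pos: [0.5949, 0.0075, 0.2927]
tool_rot: [0.003, 0.526, 0.851, 0.002]
contact_force: [1.0, -0.1, 0.2]
gripper_width: -0.003
grasp_force: 0.0
```

```bash
python3 - <<'E'
from h import *
where()
f,P,ok=cloud('wrist');cv2.imwrite('pics/w3.png',f['color'][...,::-1])
Q=(P-C0)@RC*1000
b=Q[ok&(Q[...,2]>128)&(Q[...,2]<175)&(Q[...,1]>17)&(Q[...,1]<60)&(abs(Q[...,0])<25)]
print(len(b),b.mean(0) if len(b) else '',b.min(0) if len(b) else '',b.max(0) if len(b) else '')
for c,t in (('scene','polish_tin'),('scene','ring_cone'),('side','ring_cone'),('wrist','ball')):
    grab_frame(c);print(t,[np.round(r['at'],4) for r in place_of(c,t)[:1]])
E
```

```text
t 9.425 chest mm [  0.9 -91.1 292.7] F chest [ 0.9 -0.6  0.2] j [-0.11 -0.05  1.62  0.    1.57 -0.58]
363 [-1.24107342e-01  2.90895434e+01  1.40689386e+02] [ -8.61005628  17.37300483 133.41841136] [  8.18974712  39.16482423 146.88908288]
polish_tin [array([ 0.6396, -0.0073,  0.1122])]
ring_cone [array([ 0.6284, -0.4219, -0.0029])]
ring_cone [array([0.5268, 0.2191, 0.1118])]
ball []
```

View pics/w3.png

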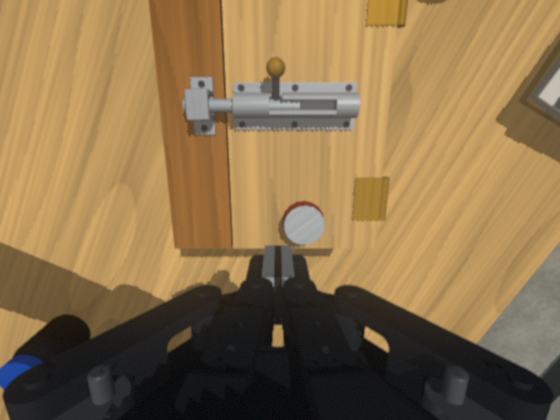

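```bash
python3 -c "
from plant import *
print(job_done())"
```

```text
the job is handed in; nothing more can be done
None
```

The bolt is home and the knob is fully over in the notch: both pushes ended against a firm stop (about 17 N and 13.5 N). The tin and ring cone measured where they started, the lid shows shut in the last picture, the hand is clear, and the job was handed in at about 10 s of the 45 s allowed.

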